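# Line up capped sample tubes by height on the reader lane

## Robot

A 6-joint arm with a two-finger parallel gripper is mounted at the origin on the work surface. World frame = base frame: x ahead of the robot, y to its left, z up, the work surface at z = 0. Lengths are in m, angles in rad, forces in N, time in s.
With the tool pointing down it reaches from about 0.3 to 0.775 m from the base axis. Payload 14.6 kg.
Tool frame: the origin (TCP) lies on the centre line of the jaws, within the pads' length; the fingertips stand 19 mm ahead of it and the grasp point (between the pads) is the TCP; y points along the fingers, x is the direction in which the jaws open and shut, and the axes are right-handed (so a half turn about y gives the same grasp; the last joint's range is limited). The gripper opens to 94 mm and grips with 3 to 60 N. Pads are 16 mm wide; open, the fingers measure 119 mm over their backs; the gripper's body (75 mm by 177 mm) begins 78 mm behind the grasp point.
Start: joints at [-0.067, 0.3, 1.521, -0, 1.321, -0.067], TCP at [0.55, -0, 0.224] pointing down, gripper open.
Joint ranges: [-3.03, 3.03], [-0.79, 2.21], [0.23, 2.52], [-1.04, 4.18], [0, 3.07], [-2.55, 2.55]. Speed limits (rad/s): [2.22, 2.22, 2.57, 3.14, 3.14, 3.14].

## Interface

Orientations are given as [roll, pitch, yaw] about the fixed x, y, z axes, in that order (R = Rz(yaw) Ry(pitch) Rx(roll)).
In Python, from station import get_obs, cams, workorder gives the robot as it stands.
- The arm moves only by the shell command python3 -m handwheel 'ROWS' [FORCE]. ROWS is JSON, a list of rows, each an object of numbers: "fingers": the opening, from -1 (shut) to 1 (fully open); "x", "y", "z": the shift along the tool's x, y, z in m; "spin": the turn about the tool's y in degrees. In form: [{"fingers": .., "x": .., "y": .., "z": .., "spin": ..}, ...]. A call has exactly 10 rows; each row is the pose to reach, as a shift and turn from the pose commanded when the call began, along the tool's axes at that moment; what a row does not reach only later rows make up. A row lasts 1/10 s, in which the tool goes at most 50 mm and 8.59 degrees, less where a joint would pass 70% of its speed; a pose out of reach is approached as far as the arm can. A call with a gripper value outside its range is refused whole. The fingers move at their own pace and stop on an object; FORCE is the grip in N (left out, the last holds). Time passes only in rows, so rows that repeat a pose let the fingers close, or fill a call up. It gives the time, the measured TCP pose, the force and the opening at its end, in the units of the state.
- get_obs(): the state, without advancing time (a new reading comes with each control period).
- cams.camera(name): name is "scene" or "side" or "wrist"; returns (picture, depth): 384x512x3 uint8, red, green, blue; 384x512 float32, m along the optical axis (not along the pixel's ray), 0 where there is no reading.
- cams.get_calibration(name): a dict with "fx", "fy", "cx", "cy" (pixels), "view" (4x4, takes a point from world to camera coordinates). Camera axes: x right, y down, z forward; pixel columns grow to the right and rows downward; lengths in m; the calibration is good to about 2 mm. The wrist camera is an equidistant fisheye: a pixel r from the principal point sees the ray r / f radians off the axis. A picture is of the moment at which its call begins: read the wrist's pose just before it. get_calibration takes no time and is no camera call; for the wrist camera it gives the pose at the moment of the call.
- workorder.hand_in(): hands the job in, once; it reports no verdict.
The state is a dict: "time_s": time; "qpos": joint angles; "joint_vel": joint speeds; "tau": joint torques, N m; "ee_pos": TCP position; "eef_rot": TCP orientation; "force": force on the tool from outside, world axes, zero at the start; "moment": the same for the moment, N m; "grip_width": finger opening in m.
Only numpy, scipy, OpenCV 4.12 (cv2) and the standard library are available. Lean on these libraries where they do the work, as an engineer would, in place of code of your own. Each camera call takes 0.05 s, during which the arm holds its last target. There are 200 camera calls.

## Task

Stand the four capped tubes, each in its round carrier, on the four round black pads of the metal lane, one centred on each pad, in order of height: the shortest on the pad next to the barcode reader, rising to the tallest at the other end. Leave every tube upright and let go of it, and do not knock or shift the white wash bottle.

Things in the scene. Friction and masses are not known exactly. Their poses are not given: they have to be found in the camera images.
- tube1: the shortest of four loose capped tubes, 66 mm tall in all: a clear 13 mm tube with dark contents, fixed upright in a round grey carrier (44 mm diameter, 18 mm high, 30 mm black collar up to 22 mm); its top 16 mm is an orange cap of 18 mm diameter. About 90 g, mostly low down. Stands on the bench. Origin: centre of the carrier's underside; z up. Round: yaw means nothing.
- tube2: the second shortest of four loose capped tubes, 91 mm tall in all: a clear 13 mm tube with dark contents, fixed upright in a round grey carrier (44 mm diameter, 18 mm high, 30 mm black collar up to 22 mm); its top 16 mm is an orange cap of 18 mm diameter. About 90 g, mostly low down. Stands on the bench. Origin: centre of the carrier's underside; z up. Round: yaw means nothing.
- tube3: the second tallest of four loose capped tubes, 116 mm tall in all: a clear 16 mm tube with dark contents, fixed upright in a round grey carrier (44 mm diameter, 18 mm high, 30 mm black collar up to 22 mm); its top 16 mm is an orange cap of 18 mm diameter. About 90 g, mostly low down. Stands on the bench. Origin: centre of the carrier's underside; z up. Round: yaw means nothing.
- tube4: the tallest of four loose capped tubes, 141 mm tall in all: a clear 16 mm tube with dark contents, fixed upright in a round grey carrier (44 mm diameter, 18 mm high, 30 mm black collar up to 22 mm); its top 16 mm is an orange cap of 18 mm diameter. About 90 g, mostly low down. Stands on the bench. Origin: centre of the carrier's underside; z up. Round: yaw means nothing.
- pad1: outer pad, one of four black rubber discs (56 mm diameter, 3 mm thick) fixed in a straight row, pad1 to pad4 in turn, about 86 mm apart, on a fixed aluminium lane plate 85 mm wide, 460 mm long, 6 mm high. Origin: centre of its underside, 6 mm above the bench; carriers stand on its top, 9 mm above the bench. The row runs along its y.
- pad2: inner pad, one of four black rubber discs (56 mm diameter, 3 mm thick) fixed in a straight row, pad1 to pad4 in turn, about 86 mm apart, on a fixed aluminium lane plate 85 mm wide, 460 mm long, 6 mm high. Origin: centre of its underside, 6 mm above the bench; carriers stand on its top, 9 mm above the bench. The row runs along its y.
- pad3: inner pad, one of four black rubber discs (56 mm diameter, 3 mm thick) fixed in a straight row, pad1 to pad4 in turn, about 86 mm apart, on a fixed aluminium lane plate 85 mm wide, 460 mm long, 6 mm high. Origin: centre of its underside, 6 mm above the bench; carriers stand on its top, 9 mm above the bench. The row runs along its y.
- pad4: outer pad, one of four black rubber discs (56 mm diameter, 3 mm thick) fixed in a straight row, pad1 to pad4 in turn, about 86 mm apart, on a fixed aluminium lane plate 85 mm wide, 460 mm long, 6 mm high. Origin: centre of its underside, 6 mm above the bench; carriers stand on its top, 9 mm above the bench. The row runs along its y.
- reader: the barcode reader: a fixed round white turret, 38 mm diameter and 60 mm high, with a glass band, standing on the lane in line with the pads about 74 mm beyond pad1 or beyond pad4 (this varies); a low dark steel end stop (60 x 16 x 14 mm) is at the lane's other end. Origin: centre of its underside.
- wash_bottle: a loose white plastic bottle, 60 mm diameter, 150 mm high, standing on the bench beside the work; not part of the job. Origin: centre of its underside.

How it is judged:
At the end, for the whole second after the job is handed in: Each tube's carrier stands flat on its own pad, centred within 12 mm, upright within 0.1 rad, released and at rest; heights rise in order from the pad nearest the reader (tube1) to the pad farthest from it (tube4) (((horizontal distance between reader and pad1 below 0.1 m and horizontal distance between tube1 and pad1 below 0.012 m and z of tube1 in the frame of pad1 between 0 and 0.006 m and horizontal distance between tube2 and pad2 below 0.012 m and z of tube2 in the frame of pad2 between 0 and 0.006 m and horizontal distance between tube3 and pad3 below 0.012 m and z of tube3 in the frame of pad3 between 0 and 0.006 m and horizontal distance between tube4 and pad4 below 0.012 m and z of tube4 in the frame of pad4 between 0 and 0.006 m) or (horizontal distance between reader and pad4 below 0.1 m and horizontal distance between tube1 and pad4 below 0.012 m and z of tube1 in the frame of pad4 between 0 and 0.006 m and horizontal distance between tube2 and pad3 below 0.012 m and z of tube2 in the frame of pad3 between 0 and 0.006 m and horizontal distance between tube3 and pad2 below 0.012 m and z of tube3 in the frame of pad2 between 0 and 0.006 m and horizontal distance between tube4 and pad1 below 0.012 m and z of tube4 in the frame of pad1 between 0 and 0.006 m)) and angle between each of tube1, tube2, tube3, tube4's own z axis and vertical below 0.1 rad and linear speed of each of tube1, tube2, tube3, tube4 below 0.02 m/s); the robot touches nothing.
It fails at once if the wash bottle is shifted by more than 20 mm or tipped (distance of wash_bottle from where it was at the start of the episode above 0.02 m or angle between wash_bottle's own z axis and vertical above 0.3 rad).
It also fails if it takes over 101 s, if anything falls off the work surface, if the arm or the gripper's body presses on something with over 40 N, if the wrist force passes 120 N, or if a joint passes its speed limit or range.

## Working session

There is one attempt and no reset: what is moved stays moved. The work goes in short steps, Python scripts to look and compute and a shell command to move; the robot and the scene stay as the last step left them, time stands still between calls to the robot, and variables do not carry over. Pictures are saved under pics/ and viewed, about 12 in all and at most 16, crops included, and the job is handed in when it is done.

```bash
mkdir -p pics; ls; python3 - <<'E'
from station import get_obs, cams
import cv2, numpy as np
print(get_obs())
for n in("scene","side","wrist"):
    c=cams.get_calibration(n); print(n,{k:np.round(v,3).tolist() for k,v in c.items()})
    p,d=cams.camera(n); np.savez(f"pics/{n}0.npz",p=p,d=d,view=c["view"]); cv2.imwrite(f"pics/{n}0.png",p[:,:,::-1])
a=[cv2.imread(f"pics/{n}0.png") for n in("scene","side")]
E
```

```text
pics
{'time_s': 0.0, 'qpos': array([-6.65878951e-02,  3.00440005e-01,  1.52158748e+00, -7.07376600e-06,
        1.32071132e+00, -6.66335536e-02]), 'joint_vel': array([-0.00106827, -0.00051412,  0.00017632, -0.00102205, -0.00038809,
       -0.00024813]), 'tau': array([-1.53750298e-03, -5.31805658e+01, -3.52735734e+01,  7.07558286e-02,
        2.43994006e-02, -4.79655944e-05]), 'ee_pos': array([5.49753198e-01, 1.84541374e-05, 2.23900671e-01]), 'eef_rot': array([-1.57072685e+00,  1.14406353e-03,  4.74528579e-05]), 'force': array([0.46425888, 0.00160224, 0.38076349]), 'moment': array([0.03598708, 0.03987212, 0.00191789]), 'grip_width': 0.09394594370652407}
scene {'fx': 455.017, 'fy': 455.017, 'cx': 252.476, 'cy': 190.507, 'view': [[-0.82, 0.572, 0.005, 0.381], [0.39, 0.567, -0.726, -0.246], [-0.418, -0.593, -0.688, 1.455], [0.0, 0.0, 0.0, 1.0]]}
side {'fx': 492.507, 'fy': 492.507, 'cx': 249.007, 'cy': 192.685, 'view': [[0.896, -0.443, 0.01, -0.468], [-0.209, -0.442, -0.872, 0.188], [0.391, 0.78, -0.489, 0.938], [0.0, 0.0, 0.0, 1.0]]}
wrist {'fx': 297.319, 'fy': 297.319, 'cx': 250.021, 'cy': 193.45, 'view': [[1.0, -0.0, -0.001, -0.549], [0.0, -0.967, 0.256, -0.027], [-0.001, -0.256, -0.967, 0.391], [0.0, 0.0, 0.0, 1.0]]}
```

View images.

View pics/scene0.png

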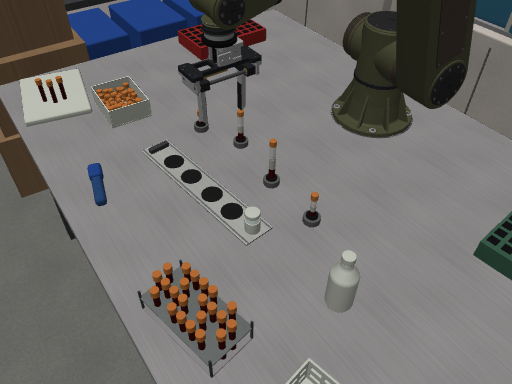

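View pics/side0.png

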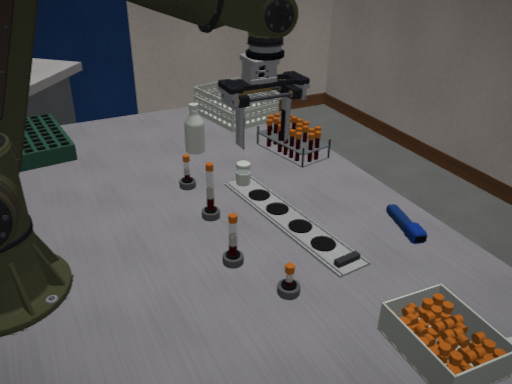

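View pics/wrist0.png

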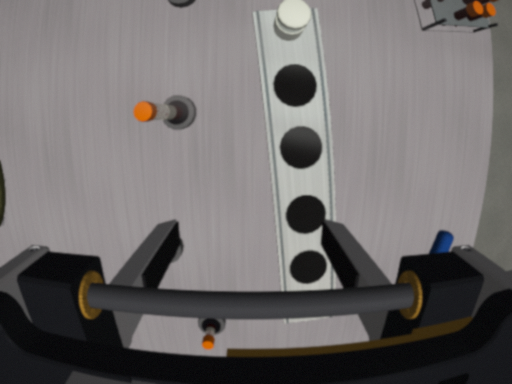

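The reader is at the lane's far-left (+y) end: scene (252,220), side (243,172). Scene caps are at about (200,112), (240,112), (273,142) and (314,196). The matching side bases are at (289,289), (233,258), (211,213) and (187,183). The wash bottle is at scene (341,285), and the pads are the black discs. Next I triangulate them.

```bash
cat > h.py <<'E'
import numpy as np, cv2
from station import get_obs, cams
def ray(c,u,v,fish=False):
    x,y=(u-c["cx"])/c["fx"],(v-c["cy"])/c["fy"]
    if fish:
        r=np.hypot(x,y); s=np.sin(r)/r if r>1e-9 else 1; d=np.array([x*s,y*s,np.cos(r)])
    else: d=np.array([x,y,1.])
    V=np.array(c["view"]); R=V[:3,:3]; return -R.T@V[:3,3], R.T@d
def plane(c,u,v,z,fish=False):
    o,d=ray(c,u,v,fish); return o+d*(z-o[2])/d[2]
def tri(r1,r2):
    (o1,d1),(o2,d2)=r1,r2
    s=np.linalg.lstsq(np.c_[d1,-d2],o2-o1,rcond=None)[0]
    a,b=o1+s[0]*d1,o2+s[1]*d2; return (a+b)/2,np.linalg.norm(a-b)
def blobs(m,lo,hi):
    n,l,s,c=cv2.connectedComponentsWithStats(m.astype(np.uint8))
    return [(c[i],s[i]) for i in range(1,n) if lo<=s[i,4]<=hi]
def orange(p):
    h=cv2.cvtColor(p,cv2.COLOR_RGB2HSV); return (h[...,0]<15)&(h[...,1]>170)&(h[...,2]>110)
def black(p): return p.max(2)<45
E
python3 - <<'E'
from h import *
I={n:np.load(f"pics/{n}0.npz")["p"] for n in("scene","side","wrist")}
C={n:cams.get_calibration(n) for n in I}
caps={n:[b for b in blobs(orange(I[n]),15,400)] for n in I}
roi={"scene":(190,330,100,205),"side":(175,300,145,290)}
S={}
for n,(a,b,c,d) in roi.items():
    S[n]=[k[0] for k in caps[n] if a<k[0][0]<b and c<k[0][1]<d]; print(n,np.round(S[n],1).tolist())
for a in S["scene"]:
    for b in S["side"]:
        P,e=tri(ray(C["scene"],*a),ray(C["side"],*b))
        if e<.012 and 0<P[2]<.16: print("cap",np.round(a),np.round(b),np.round(P,4),round(e,4))
for n in I:
    for b,s in blobs(black(I[n]),100,3000):
        P=plane(C[n],*b,.009,n=="wrist")
        if n!="wrist" or b[0]>200: print(n,"black",np.round(b,1),s[2:],np.round(P,4))
print("wrist caps",[(np.round(b,1).tolist(),s[4]) for b,s in caps["wrist"]])
# bottle, reader axis approx from depth in scene
d=np.load("pics/scene0.npz")["d"]
for u,v in((341,285),(252,214),(252,225)):
    o,r=ray(C["scene"],u,v); print(u,v,np.round(o+r*d[v,u],3))
E
```

```text
scene [[239.5, 111.8], [272.1, 141.7], [314.0, 195.1]]
side [[185.7, 155.9], [209.0, 164.1], [232.5, 215.5], [289.7, 265.6]]
cap [239. 112.] [232. 216.] [ 0.4338 -0.1049  0.1128] 0.0025
cap [272. 142.] [209. 164.] [0.4607 0.0806 0.1378] 0.0026
cap [314. 195.] [186. 156.] [0.4617 0.2466 0.0879] 0.0015
scene black [83.8  3.8] [ 49  11 247] [ 0.4489 -1.3625  0.009 ]
scene black [346.5 104.3] [ 15  25 111] [ 0.0392 -0.0755  0.009 ]
scene black [173.6 161.1] [ 20  13 197] [ 0.6356 -0.1368  0.009 ]
scene black [190.9 176. ] [ 20  13 213] [ 0.6268 -0.055   0.009 ]
scene black [211.5 193.8] [ 20  15 243] [0.617  0.0352 0.009 ]
scene black [ 65.7 223.9] [ 21  40 118] [ 0.9587 -0.0738  0.009 ]
scene black [231.4 210.6] [ 22  16 278] [0.6076 0.1147 0.009 ]
side black [264.6  55.2] [ 38  12 274] [1.2972 1.389  0.009 ]
side black [266.   86.8] [  91   36 1156] [1.0505 0.9099 0.009 ]
side black [281.9 125.8] [  6  32 130] [0.893  0.4989 0.009 ]
side black [258.6 194.7] [ 20  10 161] [0.6038 0.1105 0.009 ]
side black [210.2 207.1] [ 12  14 102] [0.4688 0.1062 0.009 ]
side black [276.8 208.7] [ 21  
[... 201 characters left out ...]
 0.4391 -0.0893  0.009 ]
side black [288.3 285.2] [ 16  11 115] [ 0.493  -0.2287  0.009 ]
side black [ 32.5 318.8] [ 71  53 314] [ 0.0431 -0.113   0.009 ]
wrist black [464.3  14.8] [ 26  11 131] [0.8793 0.2593 0.009 ]
wrist black [294.5  85.9] [  40   37 1203] [0.6047 0.1137 0.009 ]
wrist black [299.2 154.1] [ 39  27 714] [0.612  0.0268 0.009 ]
wrist black [307.8 266.6] [ 35  31 823] [ 0.6326 -0.1348  0.009 ]
wrist black [210.8 323.7] [ 18  14 167] [ 0.4861 -0.2417  0.009 ]
wrist caps [([477.8, 7.2], np.int32(108)), ([490.0, 8.9], np.int32(86)), ([144.1, 110.2], np.int32(256)), ([207.6, 343.5], np.int32(39))]
341 285 [0.586 0.469 0.094]
252 214 [0.602 0.196 0.064]
252 225 [0.61  0.207 0.042]
```

Heights match the text: the caps come out near 0.113, 0.138 and 0.088 m, so those are tubes 3, 4 and 2, and tube1 is by (0.49,-0.24). Pads starting from the reader, averaged over views: (.606,.113), (.614,.031), (.6245,-.057), (.633,-.138), about 0.085 m apart. I hover over tube2 first.

```bash
python3 -m handwheel '[{"fingers":1,"x":-0.018,"y":0,"z":0.045,"spin":0},{"fingers":1,"x":-0.034,"y":0,"z":0.09,"spin":0},{"fingers":1,"x":-0.05,"y":0,"z":0.135,"spin":0},{"fingers":1,"x":-0.066,"y":0,"z":0.18,"spin":0},{"fingers":1,"x":-0.08,"y":0,"z":0.22,"spin":0},{"fingers":1,"x":-0.088,"y":0,"z":0.246,"spin":0},{"fingers":1,"x":-0.088,"y":0.02,"z":0.246,"spin":0},{"fingers":1,"x":-0.088,"y":0.03,"z":0.246,"spin":0},{"fingers":1,"x":-0.088,"y":0.03,"z":0.246,"spin":0},{"fingers":1,"x":-0.088,"y":0.03,"z":0.246,"spin":0}]' 10
cat > look.py <<'E'
import sys
from h import *
n=sys.argv[1]; zc=float(sys.argv[2])   # tag, cap top height expected
o=get_obs(); print("tcp",np.round(o["ee_pos"],4),np.round(o["eef_rot"],4),o["time_s"])
c=cams.get_calibration("wrist"); p,d=cams.camera("wrist")
np.savez(f"pics/w_{n}.npz",p=p,d=d,view=c["view"]); cv2.imwrite(f"pics/w_{n}.png",p[:,:,::-1])
for b,s in blobs(orange(p),100,9000):
    if s[4]>150: print("cap",np.round(b,1),s.tolist(),"at cap mid+4mm",np.round(plane(c,*b,zc-.004,True),4),"depth",d[int(b[1]),int(b[0])])
for b,s in blobs(black(p),150,6000):
    if b[1]<290: print("black",np.round(b,1),s.tolist(),np.round(plane(c,*b,.009,True),4), "collar",np.round(plane(c,*b,.02,True),4)[:2])
E
python3 look.py t2a .091; python3 - <<'E'
from h import *
p,d=cams.camera("scene"); c=cams.get_calibration("scene"); q,_=cams.camera("side"); k=cams.get_calibration("side")
cv2.imwrite("pics/scene1.png",p[:,:,::-1])
S=[b for b,s in blobs(orange(p),12,400) if 150<b[0]<330 and 95<b[1]<205]; T=[b for b,s in blobs(orange(q),12,400) if 175<b[0]<300 and 145<b[1]<290]
for a in S:
  for b in T:
    P,e=tri(ray(c,*a),ray(k,*b))
    if e<.008 and 0<P[2]<.16: print("cap",np.round(a),np.round(b),np.round(P,4),round(e,4))
E
```

```text
time_s: 1.15
ee_pos: [0.4623, 0.2455, 0.1948]
eef_rot: [-1.571, 0.0, -0.001]
force: [-0.4, 0.1, 0.8]
grip_width: 0.0939
tcp [0.4623 0.2455 0.1948] [-1.5708e+00  1.0000e-04 -9.0000e-04] 1.15
black [248.1 175.5] [236, 167, 25, 21, 293] [0.4594 0.2499 0.009 ] collar [0.4595 0.2522]
cap [199. 111.] [290. 266.] [ 0.4898 -0.237   0.0629] 0.0027
cap [240. 112.] [232. 216.] [ 0.4338 -0.1047  0.1127] 0.0023
cap [272. 142.] [209. 164.] [0.4608 0.081  0.1376] 0.0027
cap [314. 196.] [186. 156.] [0.4622 0.2474 0.0874] 0.0021
```

View pics/w_t2a.png

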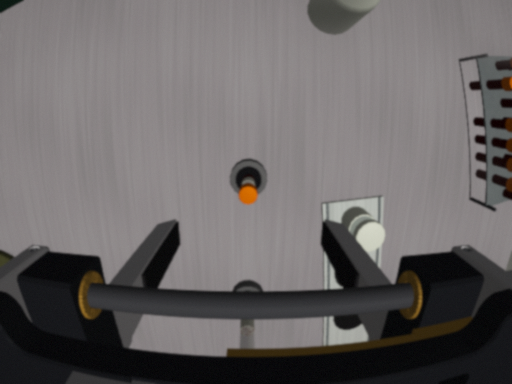

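The wrist view shows tube2's cap at (248,195), about (0.461, 0.2475), between the fingers and clear of everything. That agrees with the scene/side result. I descend and grip the cap at z≈0.083.

```bash
sed -i 's/<15)/<20)/;s/>170/>150/' h.py
python3 -m handwheel '[{"fingers":1,"x":-0.001,"y":0.04,"z":0.002,"spin":0},{"fingers":1,"x":-0.001,"y":0.08,"z":0.002,"spin":0},{"fingers":1,"x":-0.001,"y":0.105,"z":0.002,"spin":0},{"fingers":1,"x":-0.001,"y":0.112,"z":0.002,"spin":0},{"fingers":1,"x":-0.001,"y":0.112,"z":0.002,"spin":0},{"fingers":-0.7,"x":-0.001,"y":0.112,"z":0.002,"spin":0},{"fingers":-0.7,"x":-0.001,"y":0.112,"z":0.002,"spin":0},{"fingers":-0.7,"x":-0.001,"y":0.112,"z":0.002,"spin":0},{"fingers":-0.7,"x":-0.001,"y":0.112,"z":0.002,"spin":0},{"fingers":-0.7,"x":-0.001,"y":0.112,"z":0.002,"spin":0}]' 15
```

```text
time_s: 2.3
ee_pos: [0.4611, 0.2481, 0.0828]
eef_rot: [-1.571, -0.0, 0.0]
force: [-0.0, 0.4, 0.7]
grip_width: 0.0574
```

```bash

python3 -m handwheel '[{"fingers":-0.8,"x":0,"y":0,"z":0,"spin":0},{"fingers":-0.8,"x":0,"y":0,"z":0,"spin":0},{"fingers":-0.8,"x":0,"y":0,"z":0,"spin":0},{"fingers":-0.8,"x":0,"y":0,"z":0,"spin":0},{"fingers":-0.8,"x":0,"y":0,"z":0,"spin":0},{"fingers":-0.8,"x":0,"y":0,"z":0,"spin":0},{"fingers":-0.8,"x":0,"y":-0.01,"z":0,"spin":0},{"fingers":-0.8,"x":0,"y":-0.03,"z":0,"spin":0},{"fingers":-0.8,"x":0,"y":-0.05,"z":0,"spin":0},{"fingers":-0.8,"x":0,"y":-0.06,"z":0,"spin":0}]' 15; python3 look.py t2b .091
```

```text
time_s: 3.3
ee_pos: [0.4615, 0.2482, 0.1446]
eef_rot: [-1.57, -0.002, 0.0]
force: [-0.4, -0.7, -0.4]
grip_width: 0.0174
tcp [0.4615 0.2482 0.1446] [-1.5698 -0.0022  0.    ] 3.3
cap [250.3 250. ] [235, 236, 31, 29, 683] at cap mid+4mm [0.4613 0.2173 0.087 ] depth 0.16487232
black [250.  248.4] [216, 194, 70, 106, 1815] [0.4612 0.1818 0.009 ] collar [0.4612 0.187 ]
```

View pics/w_t2b.png

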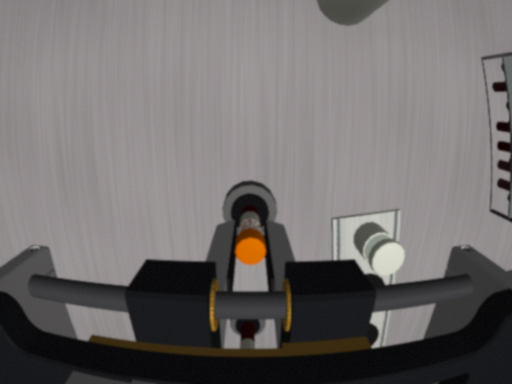

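Tube2 is held upright: width 17.4 mm, cap at (250,250), carrier at (250,200), clear of the bench. I carry it to its pad at (.614,.031).

```bash

python3 -m handwheel '[{"fingers":-0.8,"x":0.015,"y":-0.02,"z":-0.025,"spin":0},{"fingers":-0.8,"x":0.04,"y":-0.02,"z":-0.06,"spin":0},{"fingers":-0.8,"x":0.066,"y":-0.02,"z":-0.095,"spin":0},{"fingers":-0.8,"x":0.092,"y":-0.02,"z":-0.13,"spin":0},{"fingers":-0.8,"x":0.118,"y":-0.02,"z":-0.165,"spin":0},{"fingers":-0.8,"x":0.138,"y":-0.01,"z":-0.195,"spin":0},{"fingers":-0.8,"x":0.15,"y":0.01,"z":-0.213,"spin":0},{"fingers":-0.8,"x":0.153,"y":0.025,"z":-0.217,"spin":0},{"fingers":-0.8,"x":0.153,"y":0.03,"z":-0.217,"spin":0},{"fingers":-0.8,"x":0.153,"y":0.03,"z":-0.217,"spin":0}]' 15; python3 look.py t2c .091
```

```text
time_s: 4.35
ee_pos: [0.6132, 0.0319, 0.1116]
eef_rot: [-1.571, 0.002, 0.001]
force: [0.4, -0.4, -0.9]
grip_width: 0.0174
tcp [0.6132 0.0319 0.1116] [-1.5706e+00  1.8000e-03  8.0000e-04] 4.35
cap [  6.6 174. ] [0, 164, 18, 25, 283] at cap mid+4mm [0.4119 0.0732 0.087 ] depth 0.13591376
cap [250.7 249.7] [235, 233, 32, 33, 745] at cap mid+4mm [0.6131 0.017  0.087 ] depth 0.16556066
black [490.2   4.3] [474, 0, 38, 11, 239] [0.8905 0.2632 0.009 ] collar [0.8789 0.2566]
black [244.9  92. ] [215, 77, 57, 31, 1165] [0.6079 0.1276 0.009 ] collar [0.6082 0.1267]
black [ 86.9 149.7] [73, 135, 28, 30, 624] [0.4516 0.0807 0.009 ] collar [0.4584 0.0818]
black [253.5 179.6] [224, 166, 57, 39, 948] [0.6156 0.0492 0.009 ] collar [0.6155 0.0516]
black [251.1 256.3] [216, 193, 69, 105, 2499] [ 0.6135 -0.0277  0.009 ] collar [ 0.6135 -0.0222]
```

View pics/w_t2c.png

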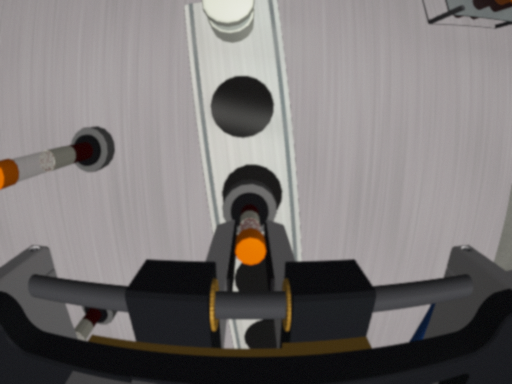

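The wrist view shows the pad's edge ring around the hanging carrier: pad left edge 222, right edge 282, top edge 166. The next pad spans (211..273, 76..136).

```bash
python3 - <<'E'
from h import *
f=np.load("pics/w_t2c.npz"); c=dict(cams.get_calibration("wrist")); c["view"]=f["view"]
# pad edges (z=.009) via thresholding looser, print rows
g=f["p"].max(2)
for v in (185,106): print(v,"cols dark",np.where(g[v,180:320]<75)[0][[0,-1]]+180)
col=g[:,242]; print("col242 dark",[i for i in range(60,150) if col[i]<75][0],[i for i in range(60,150) if col[i]<75][-1]); print("col252 top",[i for i in range(140,200) if g[i,252]<75][0])
for q in((222,188),(282,188),(252,166),(242,76),(242,136),(211,106),(273,106)): print(q,np.round(plane(c,*q,.009,True),4))
E
```

```text
185 cols dark [225 279]
106 cols dark [212 272]
col242 dark 77 136
col252 top 165
(222, 188) [0.5869 0.0414 0.009 ]
(282, 188) [0.6417 0.0415 0.009 ]
(252, 166) [0.6142 0.0617 0.009 ]
(242, 76) [0.6054 0.1419 0.009 ]
(242, 136) [0.6054 0.0886 0.009 ]
(211, 106) [0.5782 0.1156 0.009 ]
(273, 106) [0.6325 0.1153 0.009 ]
```

Pad centre here is about (.614,.032), and the tube is over it within 2 mm. I lower it, release and rise.

```bash

python3 -m handwheel '[{"fingers":-0.8,"x":0.001,"y":0.008,"z":0,"spin":0},{"fingers":-0.8,"x":0.001,"y":0.015,"z":0,"spin":0},{"fingers":-0.8,"x":0.001,"y":0.019,"z":0,"spin":0},{"fingers":-0.8,"x":0.001,"y":0.02,"z":0,"spin":0},{"fingers":0.1,"x":0.001,"y":0.02,"z":0,"spin":0},{"fingers":0.1,"x":0.001,"y":0.02,"z":0,"spin":0},{"fingers":0.1,"x":0.001,"y":0.02,"z":0,"spin":0},{"fingers":0.1,"x":0.001,"y":0.02,"z":0,"spin":0},{"fingers":0.1,"x":0.001,"y":0,"z":0,"spin":0},{"fingers":0.1,"x":0.001,"y":-0.05,"z":0,"spin":0}]' 15; python3 look.py t2d .100
```

```text
time_s: 5.4
ee_pos: [0.6132, 0.0309, 0.1594]
eef_rot: [-1.571, 0.008, -0.0]
force: [1.1, -1.0, -0.2]
grip_width: 0.0515
tcp [0.6132 0.0309 0.1594] [-1.5707e+00  7.5000e-03 -1.0000e-04] 5.4
cap [ 44.3 160.2] [33, 150, 26, 23, 433] at cap mid+4mm [0.4248 0.0767 0.096 ] depth 0.17921463
cap [251.3 210.2] [241, 199, 21, 23, 378] at cap mid+4mm [0.6132 0.032  0.096 ] depth 0.22967665
black [461.   12.7] [449, 5, 33, 14, 187] [0.8777 0.259  0.009 ] collar [0.8684 0.2535]
black [246.7  94.3] [222, 83, 47, 25, 749] [0.6081 0.1282 0.009 ] collar [0.6083 0.1274]
black [110.4 143.3] [99, 131, 23, 26, 443] [0.4537 0.081  0.009 ] collar [0.4594 0.0819]
black [253.5 168.3] [229, 158, 48, 33, 499] [0.6152 0.0502 0.009 ] collar [0.6152 0.0521]
black [251.3 185.6] [238, 176, 28, 24, 377] [0.6129 0.0314 0.009 ] collar [0.6129 0.034 ]
black [251.3 274.6] [156, 223, 190, 75, 2338] [ 0.613  -0.0779  0.009 ] collar [ 0.6131 -0.0714]
black [260.7 256.4] [239, 237, 44, 40, 1367] [ 0.6239 -0.0531  0.009 ] collar [ 0.6236 -0.0475]
```

Tube2 stands at (.613,.032) with its cap vertically above its collar. Next is tube4 at (.461,.081).

```bash

python3 -m handwheel '[{"fingers":0.3,"x":-0.005,"y":-0.04,"z":0,"spin":0},{"fingers":0.3,"x":-0.03,"y":-0.075,"z":0.01,"spin":0},{"fingers":0.3,"x":-0.065,"y":-0.075,"z":0.025,"spin":0},{"fingers":0.3,"x":-0.1,"y":-0.075,"z":0.035,"spin":0},{"fingers":0.3,"x":-0.13,"y":-0.075,"z":0.045,"spin":0},{"fingers":0.3,"x":-0.15,"y":-0.075,"z":0.05,"spin":0},{"fingers":0.3,"x":-0.152,"y":-0.075,"z":0.05,"spin":0},{"fingers":0.3,"x":-0.152,"y":-0.075,"z":0.05,"spin":0},{"fingers":0.3,"x":-0.152,"y":-0.075,"z":0.05,"spin":0},{"fingers":0.3,"x":-0.152,"y":-0.075,"z":0.05,"spin":0}]' 15; python3 look.py t4a .141
```

```text
time_s: 6.45
ee_pos: [0.4637, 0.0807, 0.2372]
eef_rot: [-1.571, 0.0, -0.001]
force: [-0.4, -0.3, -0.0]
grip_width: 0.0612
tcp [0.4637 0.0807 0.2372] [-1.5709e+00  4.0000e-04 -5.0000e-04] 6.45
cap [244.4 197.8] [235, 189, 19, 19, 288] at cap mid+4mm [0.458  0.0816 0.137 ] depth 0.26557007
black [351.6 159.7] [338, 153, 30, 14, 267] [0.6022 0.0995 0.009 ] collar [0.5983 0.1011]
black [ 33.6 194.7] [0, 156, 50, 92, 204] [0.1042 0.0499 0.009 ] collar [0.1143 0.0529]
black [246.  169.7] [236, 163, 21, 17, 208] [0.4577 0.0844 0.009 ] collar [0.4579 0.0864]
black [  5.8 194.3] [0, 165, 19, 49, 440] [0.0305 0.0505 0.009 ] collar [0.0428 0.0535]
black [351.2 196.9] [339, 187, 33, 31, 319] [0.6057 0.0467 0.009 ] collar [0.6016 0.0498]
black [358.4 210. ] [350, 202, 20, 20, 235] [0.6188 0.0271 0.009 ] collar [0.6144 0.0307]
black [ 13.7 233.9] [0, 207, 37, 52, 1167] [ 0.0294 -0.0246  0.009 ] collar [ 0.0417 -0.0196]
black [251.5 276.3] [140, 223, 222, 76, 3013] [ 0.4651 -0.0769  0.009 ] collar [ 0.4651 -0.0703]
```

```bash

python3 -m handwheel '[{"fingers":0.3,"x":-0.004,"y":0.04,"z":0.001,"spin":0},{"fingers":0.3,"x":-0.004,"y":0.08,"z":0.001,"spin":0},{"fingers":0.3,"x":-0.004,"y":0.104,"z":0.001,"spin":0},{"fingers":-0.8,"x":-0.004,"y":0.104,"z":0.001,"spin":0},{"fingers":-0.8,"x":-0.004,"y":0.104,"z":0.001,"spin":0},{"fingers":-0.8,"x":-0.004,"y":0.104,"z":0.001,"spin":0},{"fingers":-0.8,"x":-0.004,"y":0.104,"z":0.001,"spin":0},{"fingers":-0.8,"x":-0.004,"y":0.104,"z":0.001,"spin":0},{"fingers":-0.8,"x":-0.004,"y":0.104,"z":0.001,"spin":0},{"fingers":-0.8,"x":-0.004,"y":0.104,"z":0.001,"spin":0}]' 15; 
```

```text
time_s: 7.5
ee_pos: [0.4592, 0.082, 0.1339]
eef_rot: [-1.571, -0.001, 0.0]
force: [-0.4, -0.0, 4.9]
grip_width: 0.0177
```

```bash

python3 -m handwheel '[{"fingers":-0.8,"x":0,"y":-0.01,"z":0,"spin":0},{"fingers":-0.8,"x":0,"y":-0.04,"z":0,"spin":0},{"fingers":-0.8,"x":0.015,"y":-0.06,"z":-0.02,"spin":0},{"fingers":-0.8,"x":0.04,"y":-0.06,"z":-0.05,"spin":0},{"fingers":-0.8,"x":0.068,"y":-0.06,"z":-0.085,"spin":0},{"fingers":-0.8,"x":0.096,"y":-0.06,"z":-0.12,"spin":0},{"fingers":-0.8,"x":0.124,"y":-0.06,"z":-0.155,"spin":0},{"fingers":-0.8,"x":0.15,"y":-0.06,"z":-0.19,"spin":0},{"fingers":-0.8,"x":0.168,"y":-0.06,"z":-0.212,"spin":0},{"fingers":-0.8,"x":0.174,"y":-0.06,"z":-0.22,"spin":0}]' 15;
python3 -m handwheel '[{"fingers":-0.8,"x":0,"y":0.01,"z":0,"spin":0},{"fingers":-0.8,"x":0,"y":0.025,"z":0,"spin":0},{"fingers":-0.8,"x":0,"y":0.03,"z":0,"spin":0},{"fingers":-0.8,"x":0,"y":0.03,"z":0,"spin":0},{"fingers":-0.8,"x":0,"y":0.03,"z":0,"spin":0},{"fingers":-0.8,"x":0,"y":0.03,"z":0,"spin":0},{"fingers":-0.8,"x":0,"y":0.03,"z":0,"spin":0},{"fingers":-0.8,"x":0,"y":0.03,"z":0,"spin":0},{"fingers":-0.8,"x":0,"y":0.03,"z":0,"spin":0},{"fingers":-0.8,"x":0,"y":0.03,"z":0,"spin":0}]' 15;
python3 look.py t4b .171; python3 - <<'E'
from h import *
for n in("side",):
    p,d=cams.camera(n); cv2.imwrite(f"pics/{n}4b.png",p[:,:,::-1])
a=cv2.imread("pics/w_t4b.png"); b=cv2.imread("pics/side4b.png")
cv2.imwrite("pics/mix4.png",np.hstack([a[80:330,120:420],b[130:330,180:400].repeat(1,0)[:200] if 0 else cv2.copyMakeBorder(b[130:330,180:400],0,50,0,0,cv2.BORDER_CONSTANT)]))
E
```

```text
time_s: 8.5
ee_pos: [0.6337, -0.1402, 0.1932]
eef_rot: [-1.571, 0.001, -0.002]
force: [-0.8, 1.2, -1.0]
grip_width: 0.0176
time_s: 9.5
ee_pos: [0.633, -0.138, 0.1635]
eef_rot: [-1.571, -0.0, -0.0]
force: [0.3, -0.3, -0.7]
grip_width: 0.0177
tcp [ 0.633  -0.138   0.1635] [-1.5708e+00 -0.0000e+00 -1.0000e-04] 9.5
cap [ 27.4 176. ] [19, 168, 21, 18, 267] at cap mid+4mm [ 0.4844 -0.0936  0.167 ] depth 0.20937377
cap [250.4 248.7] [235, 232, 31, 31, 688] at cap mid+4mm [ 0.6327 -0.1388  0.167 ] depth 0.16558579
black [244.9  95.1] [221, 84, 46, 24, 705] [ 0.6272 -0.0413  0.009 ] collar [ 0.6274 -0.0421]
black [ 78.2 159.4] [68, 148, 20, 25, 363] [ 0.426  -0.1051  0.009 ] collar [ 0.4332 -0.1036]
black [252.1 170.6] [227, 160, 48, 31, 568] [ 0.6347 -0.1219  0.009 ] collar [ 0.6346 -0.1199]
black [249.2 191.2] [235, 181, 30, 25, 466] [ 0.6315 -0.1449  0.009 ] collar [ 0.6315 -0.1421]
black [250.8 275. ] [216, 224, 69, 74, 960] [ 0.6333 -0.2497  0.009 ] collar [ 0.6333 -0.2433]
```

View pics/mix4.png

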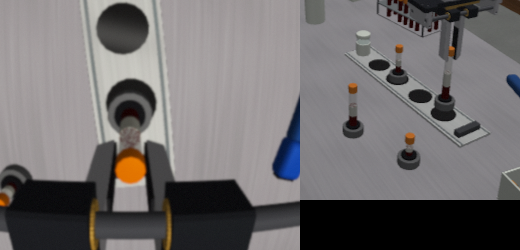

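Tube4 hangs upright over the end pad, with the pad ring even around the carrier in the wrist view: columns 227–275, top edge row 160, so the pad centre is about (.6335,-.138). I lower it and release.

```bash

python3 -m handwheel '[{"fingers":-0.8,"x":0.001,"y":0.008,"z":0,"spin":0},{"fingers":-0.8,"x":0.001,"y":0.015,"z":0,"spin":0},{"fingers":-0.8,"x":0.001,"y":0.02,"z":0,"spin":0},{"fingers":-0.8,"x":0.001,"y":0.0205,"z":0,"spin":0},{"fingers":0.1,"x":0.001,"y":0.0205,"z":0,"spin":0},{"fingers":0.1,"x":0.001,"y":0.0205,"z":0,"spin":0},{"fingers":0.1,"x":0.001,"y":0.0205,"z":0,"spin":0},{"fingers":0.1,"x":0.001,"y":0.0205,"z":0,"spin":0},{"fingers":0.1,"x":0.001,"y":0,"z":0,"spin":0},{"fingers":0.1,"x":0.001,"y":-0.05,"z":0,"spin":0}]' 15; python3 look.py t4d .150
```

```text
time_s: 10.6
ee_pos: [0.6325, -0.1376, 0.2101]
eef_rot: [-1.569, 0.008, -0.0]
force: [1.3, 0.0, 0.8]
grip_width: 0.0518
tcp [ 0.6325 -0.1376  0.2101] [-1.5687  0.0076 -0.    ] 10.6
cap [230.8  17.2] [222, 9, 19, 17, 245] at cap mid+4mm [0.617  0.0146 0.146 ] depth 0.23776972
cap [ 57.9 166.8] [49, 159, 19, 17, 239] at cap mid+4mm [ 0.4595 -0.0986  0.146 ] depth 0.25776845
cap [251.1 212.1] [241, 202, 21, 22, 371] at cap mid+4mm [ 0.6324 -0.1383  0.146 ] depth 0.23208806
black [247.5  97.3] [228, 89, 38, 18, 425] [ 0.6274 -0.0399  0.009 ] collar [ 0.6276 -0.0406]
black [ 98.7 154.1] [89, 144, 19, 22, 273] [ 0.4274 -0.1047  0.009 ] collar [ 0.4337 -0.1035]
black [253.7 163.8] [232, 156, 41, 28, 279] [ 0.6349 -0.1212  0.009 ] collar [ 0.6349 -0.1195]
black [251.3 177. ] [240, 169, 24, 19, 265] [ 0.632  -0.1378  0.009 ] collar [ 0.632  -0.1355]
black [251.1 274.7] [156, 223, 190, 75, 2331] [ 0.6319 -0.2758  0.009 ] collar [ 0.6319 -0.2694]
```

Tube4 stands at (.632,-.138). Next is tube3 at (.434,-.105).

```bash

python3 -m handwheel '[{"fingers":0.3,"x":-0.03,"y":-0.01,"z":0.005,"spin":0},{"fingers":0.3,"x":-0.07,"y":-0.01,"z":0.012,"spin":0},{"fingers":0.3,"x":-0.11,"y":-0.01,"z":0.018,"spin":0},{"fingers":0.3,"x":-0.15,"y":-0.01,"z":0.025,"spin":0},{"fingers":0.3,"x":-0.185,"y":-0.01,"z":0.031,"spin":0},{"fingers":0.3,"x":-0.2,"y":-0.01,"z":0.033,"spin":0},{"fingers":0.3,"x":-0.2,"y":-0.01,"z":0.033,"spin":0},{"fingers":0.3,"x":-0.2,"y":-0.01,"z":0.033,"spin":0},{"fingers":0.3,"x":-0.2,"y":-0.01,"z":0.033,"spin":0},{"fingers":0.3,"x":-0.2,"y":-0.01,"z":0.033,"spin":0}]' 15; python3 look.py t3a .116
```

```text
time_s: 11.65
ee_pos: [0.4345, -0.1051, 0.2232]
eef_rot: [-1.571, 0.0, 0.0]
force: [0.5, -0.1, -0.4]
grip_width: 0.0613
tcp [ 0.4345 -0.1051  0.2232] [-1.5706e+00  5.0000e-04  1.0000e-04] 11.65
cap [419.1  66.9] [413, 60, 14, 15, 162] at cap mid+4mm [0.6041 0.0287 0.112 ] depth 0.25809875
cap [247.4 194.4] [239, 186, 18, 18, 271] at cap mid+4mm [ 0.4315 -0.1039  0.112 ] depth 0.27753228
cap [445.4 236.2] [439, 228, 14, 17, 163] at cap mid+4mm [ 0.6626 -0.1547  0.112 ] depth 0.2529174
black [376.7  14.2] [361, 9, 33, 12, 295] [0.6039 0.1185 0.009 ] collar [0.5989 0.1141]
black [ 3.3 71.6] [0, 52, 12, 34, 186] [0.0345 0.0738 0.009 ] collar [0.0462 0.0707]
black [ 10.4 112.4] [0, 85, 31, 53, 1015] [0.0521 0.0033 0.009 ] collar [0.0633 0.0023]
black [ 38.4 128.7] [25, 84, 18, 91, 165] [ 0.1152 -0.0294  0.009 ] collar [ 0.1246 -0.0295]
black [391.2 131.4] [375, 121, 31, 23, 453] [ 0.6246 -0.0435  0.009 ] collar [ 0.619  -0.0432]
black [  5.5 157.7] [0, 141, 16, 39, 418] [ 0.0304 -0.0692  0.009 ] collar [ 0.0422 -0.0681]
black [247.9 171.4] [237, 165, 23, 17, 208] [ 0.4311 -0.1011  0.009 ] collar [ 0.4312 -0.099 ]
black [384.6 191.5] [375, 180, 29, 33, 307] [ 0.6219 -0.1274  0.009 ] collar [ 0.6164 -0.1246]
black [396.1 203. ] [387, 193, 20, 21, 298] [ 0.6432 -0.1443  0.009 ] collar [ 0.637 -0.141]
black [252.1 275.3] [140, 223, 222, 76, 2839] [ 0.4369 -0.2525  0.009 ] collar [ 0.4368 -0.246 ]
black [287.8 266.6] [279, 260, 20, 17, 197] [ 0.488  -0.2386  0.009 ] collar [ 0.4865 -0.2325]
```

```bash

python3 -m handwheel '[{"fingers":0.3,"x":-0.002,"y":0.045,"z":0.001,"spin":0},{"fingers":0.3,"x":-0.002,"y":0.09,"z":0.001,"spin":0},{"fingers":0.3,"x":-0.002,"y":0.115,"z":0.001,"spin":0},{"fingers":-0.8,"x":-0.002,"y":0.115,"z":0.001,"spin":0},{"fingers":-0.8,"x":-0.002,"y":0.115,"z":0.001,"spin":0},{"fingers":-0.8,"x":-0.002,"y":0.115,"z":0.001,"spin":0},{"fingers":-0.8,"x":-0.002,"y":0.115,"z":0.001,"spin":0},{"fingers":-0.8,"x":-0.002,"y":0.115,"z":0.001,"spin":0},{"fingers":-0.8,"x":-0.002,"y":0.115,"z":0.001,"spin":0},{"fingers":-0.8,"x":-0.002,"y":0.115,"z":0.001,"spin":0}]' 15
```

```text
time_s: 12.7
ee_pos: [0.4322, -0.1041, 0.109]
eef_rot: [-1.571, -0.001, 0.0]
force: [-1.0, -0.0, 5.6]
grip_width: 0.0174
```

```bash

python3 -m handwheel '[{"fingers":-0.8,"x":0,"y":-0.01,"z":0,"spin":0},{"fingers":-0.8,"x":0,"y":-0.04,"z":0,"spin":0},{"fingers":-0.8,"x":0.025,"y":-0.06,"z":0.006,"spin":0},{"fingers":-0.8,"x":0.06,"y":-0.06,"z":0.015,"spin":0},{"fingers":-0.8,"x":0.1,"y":-0.06,"z":0.025,"spin":0},{"fingers":-0.8,"x":0.14,"y":-0.06,"z":0.036,"spin":0},{"fingers":-0.8,"x":0.175,"y":-0.06,"z":0.045,"spin":0},{"fingers":-0.8,"x":0.192,"y":-0.05,"z":0.049,"spin":0},{"fingers":-0.8,"x":0.192,"y":-0.035,"z":0.049,"spin":0},{"fingers":-0.8,"x":0.192,"y":-0.03,"z":0.049,"spin":0}]' 15;
python3 -m handwheel '[{"fingers":-0.8,"x":0,"y":0,"z":0,"spin":0},{"fingers":-0.8,"x":0,"y":0,"z":0,"spin":0},{"fingers":-0.8,"x":0,"y":0,"z":0,"spin":0},{"fingers":-0.8,"x":0,"y":0,"z":0,"spin":0},{"fingers":-0.8,"x":0,"y":0,"z":0,"spin":0},{"fingers":-0.8,"x":0,"y":0,"z":0,"spin":0},{"fingers":-0.8,"x":0,"y":0,"z":0,"spin":0},{"fingers":-0.8,"x":0,"y":0,"z":0,"spin":0},{"fingers":-0.8,"x":0,"y":0,"z":0,"spin":0},{"fingers":-0.8,"x":0,"y":0,"z":0,"spin":0}]' 15;
python3 look.py t3b .146; python3 - <<'E'
from h import *
f=np.load("pics/w_t3b.npz"); c=dict(cams.get_calibration("wrist")); c["view"]=f["view"]; g=f["p"].max(2)
m=cv2.morphologyEx((g<75).astype(np.uint8),cv2.MORPH_OPEN,np.ones((3,3)))
for v in range(160,200,6):
    w=np.where(m[v,200:300])[0]+200
    if len(w): l,r=w[0],w[-1]; print(v,l,r,np.round(plane(c,l,v,.009,True)[:2],4),np.round(plane(c,r,v,.009,True)[:2],4))
t=np.where(m[140:200,251])[0][0]+140; print("top",t,np.round(plane(c,251,t,.009,True),4))
E
```

```text
time_s: 13.7
ee_pos: [0.6228, -0.0549, 0.1364]
eef_rot: [-1.57, 0.003, 0.0]
force: [-0.5, -0.9, -0.5]
grip_width: 0.0179
time_s: 14.7
ee_pos: [0.624, -0.055, 0.1384]
eef_rot: [-1.571, 0.0, 0.0]
force: [0.0, 0.4, -1.9]
grip_width: 0.0176
tcp [ 0.624  -0.055   0.1384] [-1.5708  0.      0.    ] 14.7
cap [234.8  97.3] [222, 85, 27, 26, 551] at cap mid+4mm [0.6156 0.0291 0.142 ] depth 0.18818024
cap [250.3 248.8] [235, 235, 31, 29, 707] at cap mid+4mm [ 0.6236 -0.0558  0.142 ] depth 0.16692813
black [232.7  10.8] [207, 0, 51, 22, 855] [0.6065 0.1267 0.009 ] collar [0.6071 0.1226]
black [246.6  84. ] [215, 74, 53, 33, 345] [0.6201 0.0508 0.009 ] collar [0.6203 0.0495]
black [251.7 175.9] [225, 165, 52, 33, 617] [ 0.625  -0.0397  0.009 ] collar [ 0.625  -0.0375]
black [249.5 197.4] [234, 186, 33, 28, 534] [ 0.6229 -0.0618  0.009 ] collar [ 0.6229 -0.0588]
black [252.1 274.6] [216, 224, 69, 75, 1529] [ 0.6257 -0.1514  0.009 ] collar [ 0.6256 -0.145 ]
166 241 261 [ 0.6145 -0.0297] [ 0.6343 -0.0297]
172 232 270 [ 0.6055 -0.0357] [ 0.6432 -0.0357]
178 228 274 [ 0.6015 -0.0418] [ 0.6473 -0.0418]
184 226 276 [ 0.5993 -0.0479] [ 0.6495 -0.0479]
190 225 277 [ 0.5982 -0.0541] [ 0.6506 -0.0541]
196 234 276 [ 0.6072 -0.0604] [ 0.6497 -0.0604]
top 164 [ 0.6244 -0.0277  0.009 ]
```

View pics/w_t3b.png

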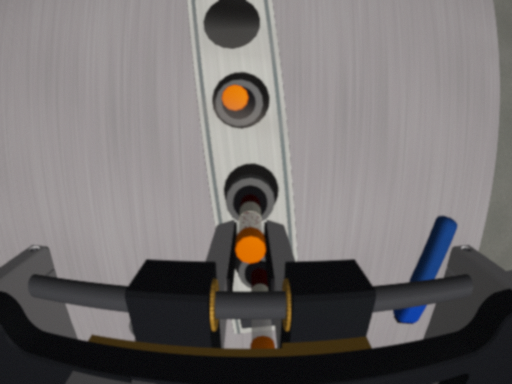

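Tube3 hangs over its pad, whose centre measures (.6244,-.0555); the TCP is within 1 mm of that. Tube2 sits centred on its pad at (240,97). I lower tube3.

```bash

python3 -m handwheel '[{"fingers":-0.8,"x":0,"y":0.008,"z":0,"spin":0},{"fingers":-0.8,"x":0,"y":0.015,"z":0,"spin":0},{"fingers":-0.8,"x":0,"y":0.02,"z":0,"spin":0},{"fingers":-0.8,"x":0,"y":0.0205,"z":0,"spin":0},{"fingers":0.1,"x":0,"y":0.0205,"z":0,"spin":0},{"fingers":0.1,"x":0,"y":0.0205,"z":0,"spin":0},{"fingers":0.1,"x":0,"y":0.0205,"z":0,"spin":0},{"fingers":0.1,"x":0,"y":0.0205,"z":0,"spin":0},{"fingers":0.1,"x":0,"y":0,"z":0,"spin":0},{"fingers":0.1,"x":0,"y":-0.05,"z":0,"spin":0}]' 15; python3 look.py t3d .125|head -5
```

```text
time_s: 15.75
ee_pos: [0.6224, -0.0548, 0.1853]
eef_rot: [-1.57, 0.008, -0.0]
force: [0.2, -0.1, -0.1]
grip_width: 0.0519
tcp [ 0.6224 -0.0548  0.1853] [-1.5697  0.0075 -0.    ] 15.75
cap [240.6 101.2] [230, 91, 22, 21, 365] at cap mid+4mm [0.6143 0.0308 0.121 ] depth 0.23447572
cap [251.8 211.3] [242, 201, 21, 22, 367] at cap mid+4mm [ 0.6227 -0.0549  0.121 ] depth 0.23270357
black [249.4  87.9] [223, 80, 45, 26, 236] [0.6198 0.0518 0.009 ] collar [0.6199 0.0508]
black [256.9 168.7] [231, 159, 45, 35, 303] [ 0.6283 -0.0403  0.009 ] collar [ 0.6281 -0.0384]
```

```bash

python3 -m handwheel '[{"fingers":0.3,"x":-0.03,"y":-0.03,"z":0,"spin":0},{"fingers":0.3,"x":-0.07,"y":-0.03,"z":-0.02,"spin":0},{"fingers":0.3,"x":-0.1,"y":-0.03,"z":-0.055,"spin":0},{"fingers":0.3,"x":-0.12,"y":-0.03,"z":-0.095,"spin":0},{"fingers":0.3,"x":-0.13,"y":-0.02,"z":-0.135,"spin":0},{"fingers":0.3,"x":-0.135,"y":0,"z":-0.17,"spin":0},{"fingers":0.3,"x":-0.135,"y":0.02,"z":-0.181,"spin":0},{"fingers":0.3,"x":-0.135,"y":0.02,"z":-0.181,"spin":0},{"fingers":0.3,"x":-0.135,"y":0.02,"z":-0.181,"spin":0},{"fingers":0.3,"x":-0.135,"y":0.02,"z":-0.181,"spin":0}]' 15; python3 look.py t1a .066
```

```text
time_s: 16.8
ee_pos: [0.4896, -0.2353, 0.1697]
eef_rot: [-1.572, -0.002, 0.001]
force: [0.3, -0.1, -0.2]
grip_width: 0.0611
tcp [ 0.4896 -0.2353  0.1697] [-1.5716e+00 -1.5000e-03  1.0000e-03] 16.8
cap [451.7  96.8] [443, 86, 18, 23, 332] at cap mid+4mm [ 0.7006 -0.1274  0.062 ] depth 0.16679071
cap [248.3 197.6] [239, 189, 19, 19, 285] at cap mid+4mm [ 0.4876 -0.2365  0.062 ] depth 0.27512076
black [364.8  98.6] [356, 78, 26, 45, 394] [ 0.6175 -0.1367  0.009 ] collar [ 0.6131 -0.1376]
black [499.9 115.8] [493, 86, 14, 59, 185] [ 0.84   -0.1334  0.009 ] collar [ 0.828  -0.1344]
black [382.6 100.6] [372, 88, 23, 26, 450] [ 0.64   -0.1371  0.009 ] collar [ 0.6348 -0.1379]
black [248.3 182.3] [235, 174, 27, 21, 290] [ 0.4873 -0.2337  0.009 ] collar [ 0.4874 -0.2313]
```

```bash

python3 -m handwheel '[{"fingers":0.3,"x":-0.001,"y":0.045,"z":0,"spin":0},{"fingers":0.3,"x":-0.001,"y":0.09,"z":0,"spin":0},{"fingers":0.3,"x":-0.001,"y":0.11,"z":0,"spin":0},{"fingers":-0.8,"x":-0.001,"y":0.11,"z":0,"spin":0},{"fingers":-0.8,"x":-0.001,"y":0.11,"z":0,"spin":0},{"fingers":-0.8,"x":-0.001,"y":0.11,"z":0,"spin":0},{"fingers":-0.8,"x":-0.001,"y":0.11,"z":0,"spin":0},{"fingers":-0.8,"x":-0.001,"y":0.11,"z":0,"spin":0},{"fingers":-0.8,"x":-0.001,"y":0.11,"z":0,"spin":0},{"fingers":-0.8,"x":-0.001,"y":0.11,"z":0,"spin":0}]' 15
```

```text
time_s: 17.85
ee_pos: [0.4881, -0.2361, 0.059]
eef_rot: [-1.571, -0.001, -0.0]
force: [-1.5, 0.9, 5.0]
grip_width: 0.0174
```

```bash

python3 -m handwheel '[{"fingers":-0.8,"x":0,"y":-0.01,"z":0,"spin":0},{"fingers":-0.8,"x":0,"y":-0.04,"z":0,"spin":0},{"fingers":-0.8,"x":0,"y":-0.07,"z":0.03,"spin":0},{"fingers":-0.8,"x":0,"y":-0.08,"z":0.07,"spin":0},{"fingers":-0.8,"x":0,"y":-0.08,"z":0.115,"spin":0},{"fingers":-0.8,"x":0,"y":-0.08,"z":0.16,"spin":0},{"fingers":-0.8,"x":0,"y":-0.08,"z":0.205,"spin":0},{"fingers":-0.8,"x":0.01,"y":-0.08,"z":0.25,"spin":0},{"fingers":-0.8,"x":0.02,"y":-0.08,"z":0.29,"spin":0},{"fingers":-0.8,"x":0.03,"y":-0.08,"z":0.32,"spin":0}]' 15;
python3 -m handwheel '[{"fingers":-0.8,"x":0.02,"y":0,"z":0.02,"spin":0},{"fingers":-0.8,"x":0.05,"y":0,"z":0.0305,"spin":0},{"fingers":-0.8,"x":0.078,"y":0,"z":0.0305,"spin":0},{"fingers":-0.8,"x":0.0875,"y":0.02,"z":0.0305,"spin":0},{"fingers":-0.8,"x":0.0875,"y":0.04,"z":0.0305,"spin":0},{"fingers":-0.8,"x":0.0875,"y":0.05,"z":0.0305,"spin":0},{"fingers":-0.8,"x":0.0875,"y":0.05,"z":0.0305,"spin":0},{"fingers":-0.8,"x":0.0875,"y":0.05,"z":0.0305,"spin":0},{"fingers":-0.8,"x":0.0875,"y":0.05,"z":0.0305,"spin":0},{"fingers":-0.8,"x":0.0875,"y":0.05,"z":0.0305,"spin":0}]' 15;
python3 look.py t1b .096; python3 - <<'E'
from h import *
f=np.load("pics/w_t1b.npz"); c=dict(cams.get_calibration("wrist")); c["view"]=f["view"]; g=f["p"].max(2)
m=cv2.morphologyEx((g<75).astype(np.uint8),cv2.MORPH_OPEN,np.ones((3,3)))
for v in range(166,210,8):
    w=np.where(m[v,200:300])[0]+200
    if len(w): l,r=w[0],w[-1]; print(v,l,r,np.round(plane(c,l,v,.009,True)[:2],4),np.round(plane(c,r,v,.009,True)[:2],4))
t=np.where(m[140:200,251])[0][0]+140; print("top",t,np.round(plane(c,251,t,.009,True),4))
E
```

```text
time_s: 18.85
ee_pos: [0.518, 0.0864, 0.1392]
eef_rot: [-1.571, -0.001, 0.001]
force: [-0.1, 0.3, -0.3]
grip_width: 0.0175
time_s: 19.85
ee_pos: [0.6058, 0.1146, 0.0895]
eef_rot: [-1.571, -0.001, 0.0]
force: [-0.4, 0.6, -1.0]
grip_width: 0.0174
tcp [0.6058 0.1146 0.0895] [-1.5706e+00 -1.5000e-03  0.0000e+00] 19.85
cap [250.4 249.2] [235, 236, 31, 28, 686] at cap mid+4mm [0.6055 0.113  0.092 ] depth 0.16663027
black [486.7  25.2] [469, 14, 43, 22, 425] [0.8507 0.305  0.009 ] collar [0.8395 0.2997]
black [489.6  52.9] [477, 45, 22, 15, 166] [0.8518 0.2742 0.009 ] collar [0.8406 0.2703]
black [505.3  82.2] [499, 76, 13, 13, 157] [0.8772 0.2472 0.009 ] collar [0.8648 0.2445]
black [249.4 188.4] [219, 174, 62, 38, 1119] [0.6049 0.1291 0.009 ] collar [0.6049 0.1318]
black [250.4 260. ] [216, 203, 70, 97, 2498] [0.6057 0.0624 0.009 ] collar [0.6056 0.0682]
174 241 259 [0.5979 0.1414] [0.6128 0.1414]
182 227 273 [0.5862 0.1346] [0.6245 0.1346]
190 222 278 [0.5819 0.1278] [0.6288 0.1277]
198 219 280 [0.5792 0.1208] [0.6307 0.1208]
206 219 281 [0.579  0.1137] [0.6317 0.1137]
top 173 [0.6062 0.1422 0.009 ]
```

View pics/w_t1b.png

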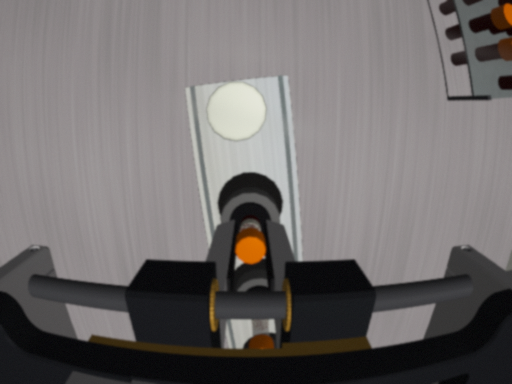

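Tube1 hangs over the pad next to the reader (reader at (237,111) in the picture). The pad centre is (.6055,.1142) against a TCP of (.6058,.1146). I lower, release and retreat.

```bash

python3 -m handwheel '[{"fingers":-0.8,"x":0,"y":0.008,"z":0,"spin":0},{"fingers":-0.8,"x":0,"y":0.015,"z":0,"spin":0},{"fingers":-0.8,"x":0,"y":0.0205,"z":0,"spin":0},{"fingers":-0.8,"x":0,"y":0.021,"z":0,"spin":0},{"fingers":0.1,"x":0,"y":0.021,"z":0,"spin":0},{"fingers":0.1,"x":0,"y":0.021,"z":0,"spin":0},{"fingers":0.1,"x":0,"y":0.021,"z":0,"spin":0},{"fingers":0.1,"x":0,"y":0.021,"z":0,"spin":0},{"fingers":0.1,"x":0,"y":0,"z":0,"spin":0},{"fingers":0.1,"x":0,"y":-0.05,"z":0,"spin":0}]' 15
python3 -m handwheel '[{"fingers":0.1,"x":0,"y":-0.04,"z":0,"spin":0},{"fingers":0.1,"x":0,"y":-0.08,"z":0,"spin":0},{"fingers":0.1,"x":-0.03,"y":-0.1,"z":0,"spin":0},{"fingers":0.1,"x":-0.07,"y":-0.1,"z":0,"spin":0},{"fingers":0.1,"x":-0.11,"y":-0.1,"z":0,"spin":0},{"fingers":0.1,"x":-0.15,"y":-0.1,"z":0,"spin":0},{"fingers":0.1,"x":-0.17,"y":-0.1,"z":0,"spin":0},{"fingers":0.1,"x":-0.17,"y":-0.1,"z":0,"spin":0},{"fingers":0.1,"x":-0.17,"y":-0.1,"z":0,"spin":0},{"fingers":0.1,"x":-0.17,"y":-0.1,"z":0,"spin":0}]' 15
python3 - <<'E'
from h import *
I={};C={}
for n in("scene","side"):
    I[n],_=cams.camera(n); C[n]=cams.get_calibration(n); cv2.imwrite(f"pics/{n}F.png",I[n][:,:,::-1])
A=I["scene"][130:310,130:390]; B=I["side"][110:290,170:390]
cv2.imwrite("pics/final.png",cv2.resize(np.hstack([A,B])[:,:,::-1],(800,300)))
S=[b for b,s in blobs(orange(I["scene"]),12,400) if 150<b[0]<300 and 95<b[1]<235]; T=[b for b,s in blobs(orange(I["side"]),12,400) if 235<b[0]<345 and 150<b[1]<290]
for a in S:
  for b in T:
    P,e=tri(ray(C["scene"],*a),ray(C["side"],*b))
    if e<.006 and 0<P[2]<.16: print("cap",np.round(a),np.round(b),np.round(P,4),round(e,4))
E
```

```text
time_s: 20.9
ee_pos: [0.6037, 0.1142, 0.1354]
eef_rot: [-1.572, 0.007, -0.0]
force: [0.4, -0.1, 0.3]
grip_width: 0.0516
time_s: 21.9
ee_pos: [0.4363, 0.1145, 0.2384]
eef_rot: [-1.571, -0.0, -0.0]
force: [0.1, 0.2, -0.1]
grip_width: 0.0518
cap [167. 119.] [329. 187.] [ 0.6351 -0.138   0.1467] 0.0025
cap [187. 142.] [302. 181.] [ 0.6245 -0.0563  0.1225] 0.0022
cap [209. 166.] [279. 176.] [0.6151 0.0305 0.0975] 0.0023
cap [230. 191.] [260. 172.] [0.6064 0.1124 0.0722] 0.0011
```

View pics/final.png

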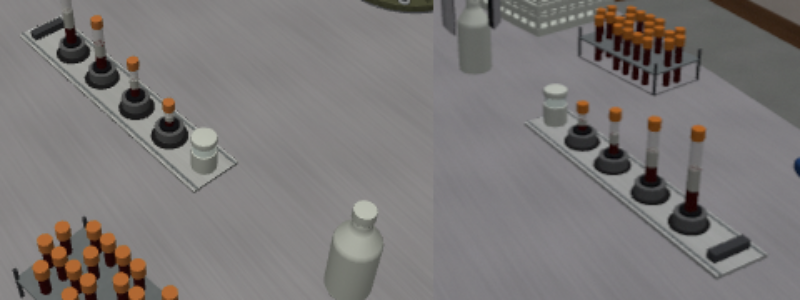

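The final view shows all four tubes upright on their pads, rising from the reader (left panel (205,150)) to the end stop, with the bottle still standing. Cap heights are the bench values plus 9–10 mm, as they should be on the pads.

```bash
python3 -c "
from station import workorder; print(workorder.hand_in())"
```

```text
the job is handed in; nothing more can be done
None
```

All four tubes stand upright and released on the lane, rising from tube1 next to the reader to tube4 at the end-stop side. I gripped each one by its cap. The job was handed in at about 22 s of the 101 s allowed, and hand-in reports no verdict.

In the last scene/side check, all four caps measured within about 3 mm of their pad centres; the limit is 12 mm. Each cap was 9–10 mm higher than on the bench, which matches standing on the 9 mm pad top.

| Tube | Cap position (x, y), m | Pad centre (x, y), m |
|---|---|---|
| tube1 | .606, .112 | .6055, .114 |
| tube2 | .615, .031 | .614, .032 |
| tube3 | .6245, -.056 | .624, -.0555 |
| tube4 | .635, -.138 | .6335, -.138 |

- **Wash bottle:** it was standing in the last pictures and the arm never went near it. I did not measure its final position.
- **Disagreements:** cameras differed by up to about 4 mm on pad centres. Triangulated cap centres read about 5 mm higher than the text's heights from the start.
- **Failed checks:** none.

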